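# Change from the paddle to the scriber at the carving bench

## Robot

A 6-joint arm with a two-finger parallel gripper is mounted at the origin on the work surface. World frame = base frame: x ahead of the robot, y to its left, z up, the work surface at z = 0. Lengths are in m, angles in rad, forces in N, time in s.
With the tool pointing down it reaches from about 0.25 to 0.725 m from the base axis. Payload 4 kg.
Tool frame: the origin (TCP) lies midway between the tips of the shut fingers; the grasp point (between the pads) lies bot.tcp_to_grasp behind it (bot.tcp_to_grasp is the distance from the TCP to the grasp point, in m); z points along the fingers, y is the line along which they close (so a half turn about z gives the same grasp; the last joint's range is limited). The gripper opens to 85 mm and grips with 20 to 120 N. Pads are 22 mm wide; open, the fingers measure 114 mm over their backs; the gripper's body (76 mm by 85 mm) begins 54 mm behind the grasp point. The pads swing forward as they close: fully open they stand 13 mm farther back than shut.
Start: joints at [0, 0.241, 0.005, 1.335, 0, 1.571], TCP at [0.5, -0, 0.231] pointing down, gripper open.
Joint ranges: [-2.72, 2.72], [-1.05, 1.87], [-1.09, 1.28], [-1.99, 2.15], [-1.42, 1.44], [-3.14, 3.14]. Speed limits (rad/s): [2.79, 2.79, 3.14, 3.14, 3.14, 3.14].

## Interface

Orientations are given as a unit quaternion [x, y, z, w].
In Python, from workcell import readout, camera, bot gives the robot as it stands. The module is installed in compiled form; this text tells all that it offers.
- The arm moves only by the tool jog_arm, never from a script. Its argument "motion" is a list of rows, each an object of numbers: "x", "y", "z": the shift along the tool's x, y, z in mm; "spin": the turn about the tool's z in degrees; "fingers": the closure, from -1 (fully open) to 1 (shut). A call has 1 to 8 rows; each row is the pose to reach, as a shift and turn from the pose commanded when the call began, along the tool's axes at that moment; what a row does not reach only later rows make up. A row lasts 1/8 s, in which the tool goes at most 62.5 mm and 10.7 degrees, less where a joint would pass 70% of its speed; a pose out of reach is approached as far as the arm can. A call with a gripper value outside its range is refused whole. The fingers move at their own pace and stop on an object; the grip force is fixed at half the most. Time passes only in rows, so rows that repeat a pose let the fingers close. It gives the time, the measured TCP pose, the force, the opening and the grip force at its end, in the units of the state.
- readout.get_obs(): the state, without advancing time (a new reading comes with each control period).
- camera(name): name is "scene" or "side" or "wrist"; returns a dict with "pixels" (480x640x3 uint8, red, green, blue), "K" (3x3 intrinsics, pixels), "dist" ([k1, k2, p1, p2, k3] as OpenCV has them; the pictures are not rectified), "rvec" (rotation vector, rad) and "tvec" (3), from world to camera coordinates, as OpenCV has them. Camera axes: x right, y down, z forward; pixel columns grow to the right and rows downward; lengths in m; the calibration is good to about 2 mm. A picture is of the moment at which its call begins. There is no depth.
- bot.job_done(): hands the job in; it is judged then, once.
The state is a dict: "clock": time; "joint_pos": joint angles; "joint_vel": joint speeds; "tau": joint torques, N m; "eef_pos": TCP position; "tool_rot": TCP orientation; "ft_force": force on the tool from outside, world axes, zero at the start; "ft_torque": the same for the moment, N m; "grip_width": finger opening in m; "grasp_force": force on a finger pad.
Only numpy, scipy, OpenCV 4.12 (cv2) and the standard library are available. Lean on these libraries where they do the work, as an engineer would, in place of code of your own. Each camera call takes 0.05 s, during which the arm holds its last target. There are 200 camera calls.

## Task

The clay has been beaten into shape, so change tools for carving: hang the wooden paddle by its hole on the free peg of the sloped tool board, blade down and lying against the board, and let go of it; then draw the blue-handled scriber out of the tool block, lay it over to a slant half-way between upright and level with its point lowest, and hold it still, poised about three centimetres above the middle of the clay plaque. Finish like that, still holding the scriber in the air; the clay is soft, so nothing may touch it, and leave the other tools, the tub and the elephant where they are.

Things in the scene. Friction and masses are not known exactly. Their poses are not given: they have to be found in the camera images.
- paddle_grip (a point): Grip point on the light wooden clay paddle (loose, lying flat on the table, about 120 g): on the centre line of its 34 mm wide, 14 mm thick handle, half-way up (7 mm above the underside), 20 mm from the blade's shoulder; the paddle balances here. x axis: along the paddle from blade to hole; y: across it; z: square to its face.
- paddle_hole (a point): Centre of the 18 mm through-hole in the paddle's handle, half-way through the 14 mm thickness, 92 mm from paddle_grip along +x and 18 mm from the handle's end. Same axes as paddle_grip; the hole runs along z.
- paddle_blade (a point): Centre of the paddle's blade (50 mm wide, 70 mm long), 55 mm from paddle_grip along -x, half-way through the thickness. Same axes.
- paddle: The paddle as a whole, a flat board 200 mm long (handle 130, blade 70), 14 mm thick all over; origin at the middle of its length, in its underside; paddle_grip is 10 mm from here along -x and 7 mm up.
- peg_root (a point): Root of the free peg, in the face of the sloped tool board. The peg is a fixed dowel 9 mm thick, 35 mm long, square to the face. x axis: up the slope; y: across the board, to the left as one faces it; z: out of the face along the peg. Hung blade down, the paddle has its underside on the face, the hole about the peg and its x along this x. 120 mm along +y a like peg carries an orange rib 8 mm thick.
- rack: Sloped tool board on its wooden stand, fixed; origin on the table at the middle of its foot, front to -x. The light wooden board, 240 mm wide and 260 mm up the slope, leans 36 degrees from level; its lower edge is 100 mm along -x, 20 mm above the table, with an 8 mm lip on its lowest 12 mm. The free peg stands 215 mm up the slope, 60 mm right (-y) of the middle.
- scriber_handle (a point): Middle of the scriber's plain round blue handle, 16 mm thick, 95 mm long. Tool about 60 g, loose. Below the handle: a brass collar 22 mm wide, 6 mm high, then a steel shank 9 mm thick, 65 mm long, tapering to the point. z axis: from point to butt. It starts upright in a block hole, collar resting on the block's top, this point 53.5 mm and the butt 101 mm above that top.
- scriber_tip (a point): The scriber's point, 118.5 mm from scriber_handle along -z; at the start hidden in the hole, 65 mm below the block's top. Same axes.
- scriber: The scriber as a whole; origin at its point, z towards the butt.
- block_top (a point): Centre of the top face of the fixed wooden tool block, 80 mm above the table; x runs along its 190 mm length, y along its 62 mm width, z up. Three loose-fitting upright holes, 14 mm wide and 72 mm deep, lie in a row along x at -60, 0 and +60 mm. The scriber stands in any one of them, the brush and the loop tool in the others.
- block: The tool block itself, fixed; origin at the centre of its underside, 80 mm below block_top.
- brush: Short round brush standing upright in the block, bristles up, top 101 mm above the block; leave alone. Origin at its foot in the hole, z up.
- loop_tool: Wire loop tool with a dark handle standing upright in the block, loop up, top 89 mm above the block; leave alone. Origin at its foot in the hole, z up.
- plaque_middle (a point): Middle of the grey round clay plaque (144 mm wide) with a carp in relief, at the height of the highest relief: 77 mm above the table, z up. The plaque is 16 mm thick plus 6 mm of relief, and lies fast on the banding wheel.
- plaque: The soft clay plaque; origin at the middle of its underside. Not to be touched.
- wheel: Banding wheel, fixed, with an aluminium head 180 mm wide, its top 55 mm above the table, which carries the plaque. Origin on the table under its middle.
- tub: Round white plastic slip tub, 130 mm wide, 85 mm high, loose; leave alone. Origin at the middle of its underside.
- elephant: Pink clay elephant, about 130 mm long and 90 mm high, loose; leave alone. Origin at the middle of its underside.
Not all that is in view belongs to the job. Of the things like the block, leave any that is turquoise; of the rest the smaller one is meant.

How it is judged:
By the outcome, as a careful person would: the job done as asked, in the order asked, and still so for the second after the job is handed in, while the arm keeps its last pose, push and grip.
It also fails if it takes over 64 s, if anything falls off the work surface, if the arm or the gripper's body presses on something with over 40 N, if the wrist force passes 120 N, or if a joint passes its speed limit or range.

## Working session

There is one attempt and no reset: what is moved stays moved. The work goes in short steps, Python scripts to look and compute and a tool call to move; the robot and the scene stay as the last step left them, time stands still between calls to the robot, and variables do not carry over. Pictures are saved under pics/ and viewed, at most 10 in all, crops included, and the job is handed in when it is done.

Besides the shell and the picture viewer there is one more tool, called after ">>>" as name(argument=value, ...) on one line, values as JSON. jog_arm: Moves the arm, as the interface text tells. Its arguments: {"type":"object","properties":{"motion":{"type":"array"}},"required":["motion"]}

```bash
mkdir -p pics; cat > h.py <<'E'
import numpy as np, cv2, pickle
def shot(names):
    from workcell import camera
    d={}
    for n in names:
        d[n]=camera(n); pickle.dump(d[n],open(f'pics/{n}.pkl','wb'))
    return d
def load(n): return pickle.load(open(f'pics/{n}.pkl','rb'))
def ray(c,uv):
    p=cv2.undistortPoints(np.array([[uv]],float),np.array(c['K']),np.array(c['dist']))[0,0]
    R=cv2.Rodrigues(np.array(c['rvec'],float))[0]; t=np.array(c['tvec'],float).ravel()
    return -R.T@t, R.T@np.array([p[0],p[1],1.])
def onz(c,uv,z):
    o,d=ray(c,uv); return o+d*(z-o[2])/d[2]
def tri(c1,uv1,c2,uv2):
    o1,d1=ray(c1,uv1); o2,d2=ray(c2,uv2)
    s=np.linalg.lstsq(np.c_[d1,-d2],o2-o1,rcond=None)[0]
    a,b=o1+s[0]*d1,o2+s[1]*d2
    return (a+b)/2,np.linalg.norm(a-b)
def proj(c,P):
    return cv2.projectPoints(np.array(P,float).reshape(-1,1,3),np.array(c['rvec'],float),np.array(c['tvec'],float),np.array(c['K']),np.array(c['dist']))[0][:,0]
def save(n,img,s=1,box=None):
    if box: img=img[box[1]:box[3],box[0]:box[2]]
    img=cv2.resize(img,None,fx=s,fy=s,interpolation=cv2.INTER_CUBIC)
    cv2.imwrite(f'pics/{n}.png',img[:,:,::-1])
E
python3 - <<'E'
from h import *
d=shot(['scene','side','wrist'])
for n in d: save(n+'0',d[n]['pixels']); print(n,ray(d[n],(320,240)))
from workcell import bot,readout
print(bot.tcp_to_grasp, readout.get_obs())
E
```

```text
scene (array([ 1.07409709, -0.15189215,  1.03956868]), array([-0.53209293,  0.06837698, -0.84401305]))
side (array([ 0.42918891, -0.92967219,  0.83543851]), array([ 0.09634787,  0.74585692, -0.65925177]))
wrist (array([0.49934533, 0.07791073, 0.37354184]), array([ 0.01297326, -0.30509708, -0.95235136]))
0.0187 {'clock': 0.15, 'joint_pos': array([-4.59228792e-06,  2.41279297e-01,  4.04840336e-03,  1.33520998e+00,
       -8.24866055e-06,  1.57078745e+00]), 'joint_vel': array([-2.21436931e-04, -1.18451548e-03,  5.26448429e-03,  1.58100623e-03,
        4.93884415e-04,  7.09587530e-05]), 'tau': array([-1.62746033e-03, -3.72633219e+01,  2.52638429e+01,  1.23480460e-02,
       -1.30651040e-05,  1.49362950e-05]), 'eef_pos': array([ 4.99523508e-01, -4.79742425e-06,  2.30603421e-01]), 'tool_rot': array([ 7.07105024e-01,  7.07108060e-01, -5.84347176e-04, -5.78522327e-04]), 'ft_force': array([-0.37645496, -0.58069717,  0.62731807]), 'ft_torque': array([ 0.01083602, -0.01740147,  0.0334866 ]), 'grasp_force': 0.0, 'grip_width': 0.08568020772174427}
```

View pics/scene0.png

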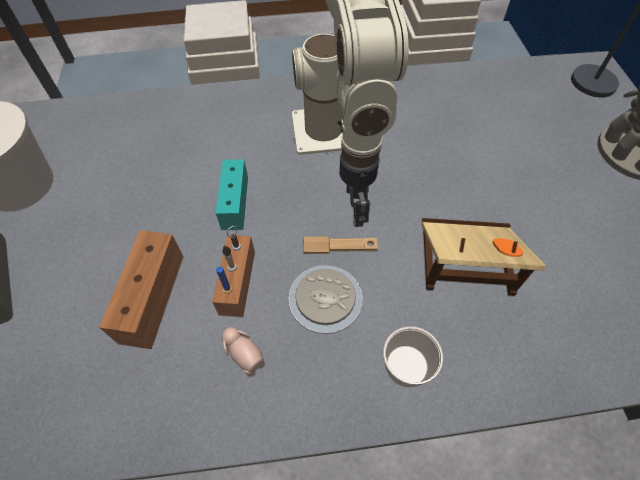

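View pics/side0.png

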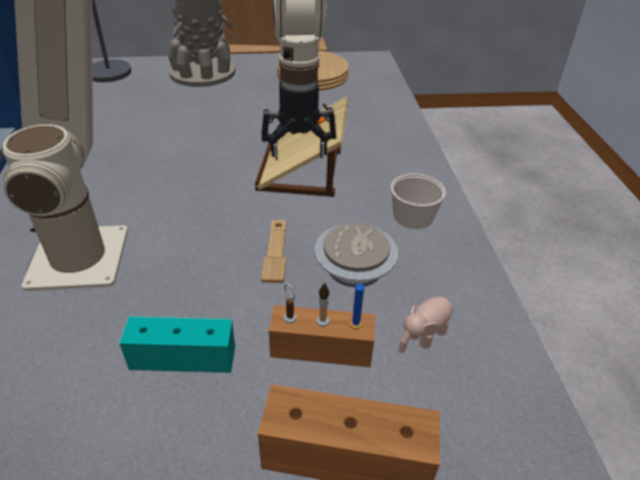

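```bash
python3 - <<'E'
from h import *
for n in ['scene','side']:
    c=load(n); hsv=cv2.cvtColor(c['pixels'],cv2.COLOR_RGB2HSV)
    print(n,[ (p,hsv[p[1],p[0]].tolist()) for p in ([(350,244),(316,245),(450,240),(222,280),(325,270),(325,325)] if n=='scene' else [(277,240),(273,267),(300,160),(357,300),(320,345),(356,225)])])
    for nm,lo,hi in [('wood',(8,60,110),(30,200,255)),('blue',(108,120,50),(125,255,255)),('orange',(3,200,150),(14,255,255))]:
        m=cv2.inRange(hsv,lo,hi)
        for k in cv2.findContours(m,cv2.RETR_EXTERNAL,cv2.CHAIN_APPROX_NONE)[0]:
            if 60<cv2.contourArea(k)<6000:
                r=cv2.minAreaRect(k); print(nm,cv2.contourArea(k),np.round(r[0]),np.round(r[1]),cv2.approxPolyDP(k,4,True)[:,0].tolist())
s=load('scene');save('cropA',s['pixels'],5,(205,215,385,335)) if 0 else None
a=cv2.resize(s['pixels'][225:335,205:385],(720,440),interpolation=cv2.INTER_CUBIC)
save('c1',a)
save('c2',s['pixels'],5,(415,210,550,300))
E
```

```text
scene [((350, 244), [15, 101, 201]), ((316, 245), [16, 102, 182]), ((450, 240), [20, 94, 225]), ((222, 280), [113, 140, 80]), ((325, 270), [18, 32, 160]), ((325, 325), [107, 13, 139])]
wood 812.5 [340. 244.] [15. 74.] [[303, 246], [304, 251], [377, 248], [376, 238], [304, 237]]
wood 1145.0 [231. 269.] [26. 72.] [[227, 235], [225, 245], [237, 267], [229, 271], [222, 255], [220, 265], [230, 289], [223, 289], [218, 276], [212, 301], [237, 303], [250, 236], [237, 235], [241, 247], [234, 250]]
wood 3465.5 [135. 281.] [ 36. 112.] [[171, 234], [139, 230], [99, 327], [135, 332]]
wood 3884.5 [483. 246.] [125.  41.] [[422, 222], [439, 263], [544, 268], [508, 227]]
blue 112.0 [223. 278.] [24.  6.] [[218, 267], [228, 289]]
side [((277, 240), [16, 98, 182]), ((273, 267), [16, 101, 169]), ((300, 160), [20, 86, 196]), ((357, 300), [109, 217, 88]), ((320, 345), [12, 150, 80]), ((356, 225), [18, 26, 145])]
wood 2250.5 [322. 322.] [106.  27.] [[268, 329], [373, 340], [375, 315], [362, 313], [356, 326], [351, 312], [326, 310], [329, 323], [320, 326], [320, 309], [294, 307], [296, 319], [287, 323], [285, 306], [274, 305]]
wood 999.5 [275. 250.] [23. 61.] [[273, 220], [261, 279], [282, 280], [285, 221]]
wood 1684.0 [284. 155.] [36. 77.] [[319, 138], [311, 131], [286, 133], [277, 141], [277, 158], [269, 152], [258, 186], [318, 154]]
wood 81.0 [325. 126.] [12.  9.] [[324, 120], [319, 124], [327, 132]]
wood 483.0 [337. 123.] [19. 51.] [[345, 97], [328, 107], [336, 126], [336, 138], [327, 141], [328, 148], [342, 142]]
wood 331.5 [254.  48.] [ 8. 50.] [[229, 44], [231, 52], [279, 50], [279, 45]]
wood 935.5 [333.  62.] [51. 30.] [[321, 37], [318, 79], [324, 81], [318, 83], [324, 88], [346, 79], [348, 65], [325, 50]]
blue 234.0 [358. 303.] [ 8. 39.] [[363, 284], [355, 285], [354, 323]]
```

View pics/c1.png

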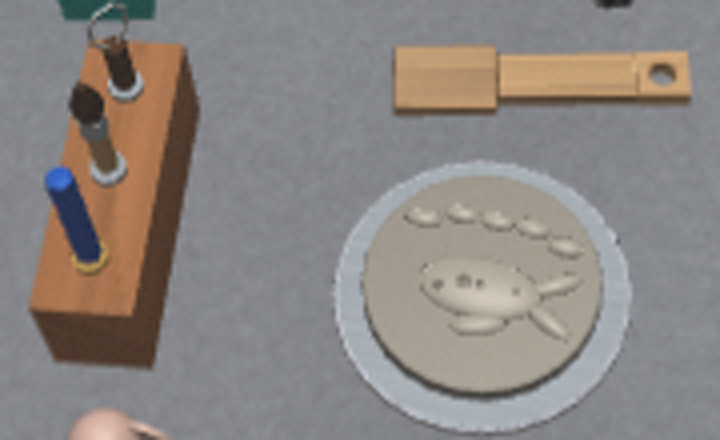

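View pics/c2.png

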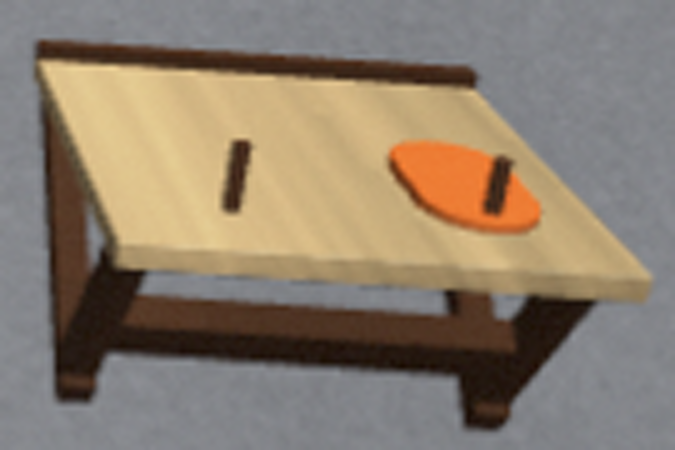

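```bash
python3 - <<'E'
from h import *
s=load('scene'); d=load('side')
A=lambda u,v:((u+.5)/4-.5+205,(v+.5)/4-.5+225)
B=lambda u,v:((u+.5)/5-.5+415,(v+.5)/5-.5+210)
P=lambda n,p:print(n,np.round(np.array(p)*1000,1))
for n,uv in dict(hole=(663,74),bladeend=(395,77),sh1=(496,46),sh2=(496,108),c1=(395,46),c2=(395,107),e1=(690,53),e2=(690,99)).items(): P(n,onz(s,A(*uv),.014))
for n,uv,z in [('butt',(60,178),.181),('collar',(89,258),.086),('brushcollar',(108,168),.084),('loopcollar',(124,85),.084)]: P(n,onz(s,A(*uv),z))
for uv in [(30,308),(135,316),(186,46),(95,42)]: P('blk',onz(s,A(*uv),.08))
zt=.02+.26*np.sin(np.radians(36)); zr=.02+.215*np.sin(np.radians(36)); zp=zr+.035*np.cos(np.radians(36))
P('top1',onz(s,B(113,246),zt));P('top2',onz(s,B(650,277),zt))
P('root',onz(s,B(232,208),zr));P('tip',onz(s,B(242,144),zp));P('ribtip',onz(s,B(504,159),zp))
P('low1',onz(s,B(38,62),.02));P('low2',onz(s,B(478,92),.02))
# plaque & wheel ellipses
for uv in [(363,270),(600,270)]: P('plq',onz(s,A(*uv),.071))
h=cv2.cvtColor(s['pixels'],cv2.COLOR_RGB2HSV)
m=cv2.inRange(h[225:335,280:370],(10,22,60),(25,60,255))
k=max(cv2.findContours(m,cv2.RETR_EXTERNAL,cv2.CHAIN_APPROX_NONE)[0],key=cv2.contourArea)[:,0]+[280,225]
p=np.array([onz(s,q,.071)[:2] for q in k]); c,r=cv2.minEnclosingCircle((p*1000).astype(np.float32)); print('plaque',c,r,len(k))
# side-view checks by triangulation
P('plq-side',onz(d,(357,246),.071))
P('butt side',onz(d,(359,285.5),.181));P('padcentre side',onz(d,(274.5,250),.007))
save('c3',d['pixels'],4,(250,200,450,350)) 
E
```

```text
hole [455.4  64.9  14. ]
bladeend [ 433.9 -115.    14. ]
sh1 [418.2 -43.8  14. ]
sh2 [467.1 -50.8  14. ]
c1 [ 409.1 -112.2   14. ]
c2 [ 457.4 -117.6   14. ]
e1 [441.2  86.3  14. ]
e2 [477.2  79.1  14. ]
butt [ 578.8 -310.3  181. ]
collar [ 580.6 -311.5   86. ]
brushcollar [ 519.7 -298.9   84. ]
loopcollar [ 461.1 -287.2   84. ]
blk [ 605.8 -347.8   80. ]
blk [ 618.9 -286.6   80. ]
blk [ 434.3 -247.4   80. ]
blk [ 423.5 -305.3   80. ]
top1 [611.7 172.  172.8]
top2 [659.3 407.3 172.8]
root [585.  242.7 146.4]
tip [567.8 245.  174.7]
ribtip [591.7 362.9 174.7]
low1 [410.  219.3  20. ]
low2 [461.4 456.3  20. ]
plq [ 602.2 -151.1   71. ]
plq [620.8 -10.6  71. ]
plaque (619.513427734375, -82.39619445800781) 71.3747787475586 160
plq-side [617.6 -90.3  71. ]
butt side [ 578.  -310.1  181. ]
padcentre side [442.9 -18.7   7. ]
```

View pics/c3.png

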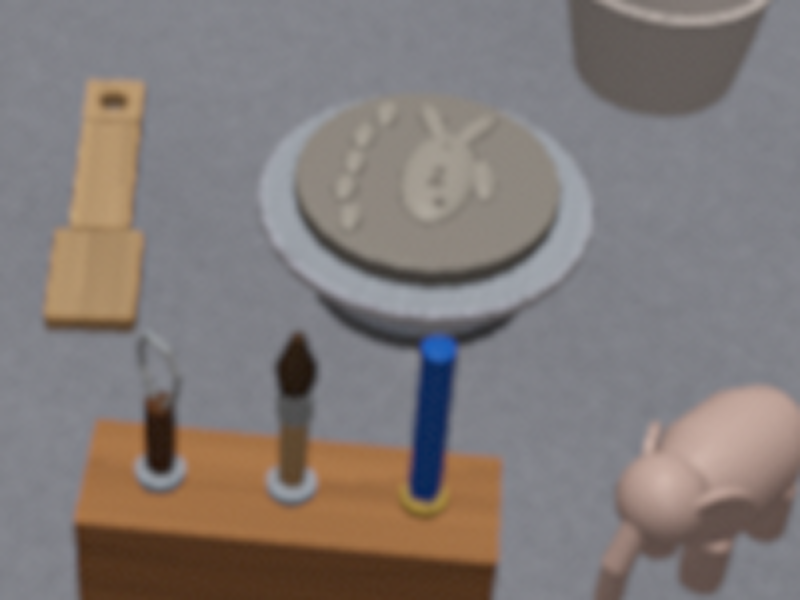

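Scene (pixels in the scene view): paddle (340,244) with its hole at (370,243), plaque (325,297), free peg (463,245), ribbed peg (515,247). Block candidates are turquoise (232,195), large brown (145,290) and small brown (235,275); the small brown one is meant. The crop shows the blue scriber in it at (223,280), with the brush and loop tool beside it. The sizes check out: paddle 181 mm hole to blade end, board 240 mm, pegs 120 mm apart.

```bash
cat > need.py <<'E'
import sys, numpy as np
from scipy.spatial.transform import Rotation as R
from workcell import readout
def need(t,yaw):
    o=readout.get_obs(); M=R.from_quat(o['tool_rot'])
    sh=M.inv().apply(np.array(t)-o['eef_pos']*1000)
    y=M.apply([0,1,0]); cur=np.degrees(np.arctan2(y[1],y[0]))
    sp=-((yaw-cur+180)%360-180)
    print('clock',round(o['clock'],2),'tcp',np.round(o['eef_pos']*1000,1),'yaw_y',round(cur,1),'q6',round(o['joint_pos'][5],2),'w',round(o['grip_width']*1000,1),'F',np.round(o['ft_force'],1),'-> x,y,z',np.round(sh,1),'spin',round(sp,1))
if __name__=='__main__':
    a=list(map(float,sys.argv[1:])); need(a[:3],a[3])
E
python3 need.py 444.5 -26.4 231 173.2
```

```text
clock 0.15 tcp [499.5  -0.  230.6] yaw_y 0.0 q6 1.57 w 85.7 F [-0.4 -0.6  0.6] -> x,y,z [-26.4 -55.   -0.3] spin -173.2
```

>>> jog_arm(motion=[{"x":-26,"y":-55,"spin":-85},{"x":-26,"y":-55,"spin":-85},{"x":-26,"y":-55,"spin":-85},{"x":-26,"y":-55,"spin":-85},{"x":-26,"y":-55,"spin":-85},{"x":-26,"y":-55,"spin":-85},{"x":-26,"y":-55,"spin":-85},{"x":-26,"y":-55,"spin":-85}])

```text
validation failed for argument at $.mo...
```

```bash
python3 need.py 444.5 -26.4 40 173.2
```

```text
clock 0.15 tcp [499.5  -0.  230.6] yaw_y 0.0 q6 1.57 w 85.7 F [-0.4 -0.6  0.6] -> x,y,z [-26.4 -54.7 190.7] spin -173.2
```

>>> jog_arm(motion=[{"x":-26,"y":-55,"z":0,"spin":-85,"fingers":-1},{"x":-26,"y":-55,"z":0,"spin":-85,"fingers":-1},{"x":-26,"y":-55,"z":0,"spin":-85,"fingers":-1},{"x":-26,"y":-55,"z":0,"spin":-85,"fingers":-1},{"x":-26,"y":-55,"z":0,"spin":-85,"fingers":-1},{"x":-26,"y":-55,"z":0,"spin":-85,"fingers":-1},{"x":-26,"y":-55,"z":0,"spin":-85,"fingers":-1},{"x":-26,"y":-55,"z":0,"spin":-85,"fingers":-1}])

```text
clock: 1.15
eef_pos: [0.4447, -0.026, 0.231]
tool_rot: [0.041, 0.999, 0.0, -0.0]
ft_force: [0.1, 0.3, 0.0]
grip_width: 0.0857
grasp_force: 0.0
```

```bash
python3 need.py 444.5 -26.4 40 173.2
```

```text
clock 1.15 tcp [444.7 -26.  231. ] yaw_y 85.3 q6 0.02 w 85.7 F [0.1 0.3 0. ] -> x,y,z [  0.   -0.4 191. ] spin -87.9
```

>>> jog_arm(motion=[{"x":0,"y":0,"z":100,"spin":-80,"fingers":-1},{"x":0,"y":0,"z":100,"spin":-80,"fingers":-1},{"x":0,"y":0,"z":100,"spin":-80,"fingers":-1},{"x":0,"y":0,"z":150,"spin":-80,"fingers":-1},{"x":0,"y":0,"z":150,"spin":-88,"fingers":-1},{"x":0,"y":0,"z":170,"spin":-88,"fingers":-1},{"x":0,"y":0,"z":170,"spin":-88,"fingers":-1},{"x":0,"y":0,"z":170,"spin":-88,"fingers":-1}])

```text
clock: 2.15
eef_pos: [0.4445, -0.026, 0.0607]
tool_rot: [-0.651, 0.759, 0.001, -0.001]
ft_force: [0.6, 0.1, 0.4]
grip_width: 0.0854
grasp_force: 0.0
```

```bash
python3 need.py 444.5 -26.4 1 173.2; python3 - <<'E'
from h import *
d=shot(['wrist'])['wrist']
g=(444.5,-26.4); print(proj(d,[[.4445,-.0264,.014],[.4554,.0649,.014],[.4339,-.115,.014]]))
save('w1',d['pixels'])
E
```

```text
clock 2.15 tcp [444.5 -26.   60.7] yaw_y 171.3 q6 -1.48 w 85.4 F [0.6 0.1 0.4] -> x,y,z [ 0.4 -0.2 59.7] spin -1.9
[[313.73253747 264.04878276]
 [318.41858288 395.63194052]
 [307.83914953  95.95095574]]
```

View pics/w1.png

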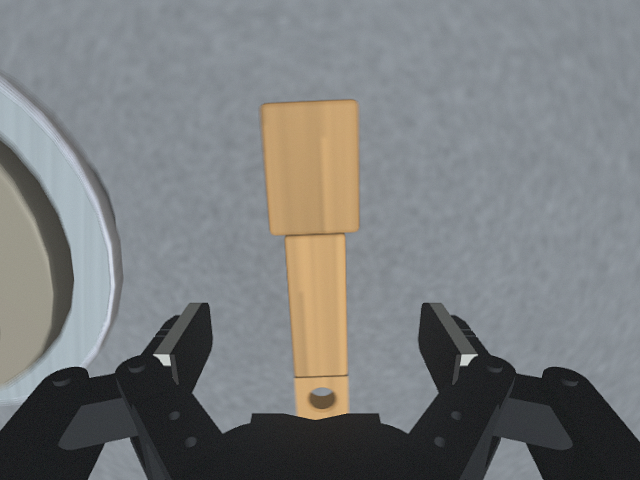

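>>> jog_arm(motion=[{"x":0,"y":-1,"z":40,"spin":-2,"fingers":-1},{"x":0,"y":-1,"z":59,"spin":-2,"fingers":-0.2},{"x":0,"y":-1,"z":60,"spin":-2,"fingers":0.2},{"x":0,"y":-1,"z":60,"spin":-2,"fingers":0.6},{"x":0,"y":-1,"z":60,"spin":-2,"fingers":1},{"x":0,"y":-1,"z":60,"spin":-2,"fingers":1},{"x":0,"y":-1,"z":60,"spin":-2,"fingers":1},{"x":0,"y":-1,"z":60,"spin":-2,"fingers":1}])

```text
clock: 3.2
eef_pos: [0.4466, -0.0262, 0.002]
tool_rot: [-0.662, 0.749, -0.001, 0.001]
ft_force: [-0.3, 0.0, 6.0]
grip_width: 0.0322
grasp_force: 60.8
```

```bash
python3 need.py 444.5 -26.4 260 173.2
```

```text
clock 3.2 tcp [446.6 -26.2   2. ] yaw_y 172.9 q6 -1.51 w 32.2 F [-0.3  0.   6. ] -> x,y,z [   0.4    1.7 -258. ] spin -0.3
```

```bash
python3 need.py 514 306 250 78.6
```

```text
clock 3.2 tcp [446.6 -26.2   2. ] yaw_y 172.9 q6 -1.51 w 32.2 F [-0.3  0.   6. ] -> x,y,z [-338.   -26.4 -247.9] spin 94.3
```

>>> jog_arm(motion=[{"x":0,"y":0,"z":-30,"spin":0,"fingers":1},{"x":0,"y":0,"z":-90,"spin":0,"fingers":1},{"x":0,"y":0,"z":-150,"spin":0,"fingers":1},{"x":0,"y":0,"z":-210,"spin":0,"fingers":1},{"x":-40,"y":-3,"z":-245,"spin":10,"fingers":1},{"x":-90,"y":-7,"z":-250,"spin":20,"fingers":1},{"x":-140,"y":-11,"z":-250,"spin":30,"fingers":1},{"x":-190,"y":-15,"z":-250,"spin":40,"fingers":1}])

```text
clock: 4.2
eef_pos: [0.4841, 0.162, 0.251]
tool_rot: [-0.363, 0.932, -0.0, -0.0]
ft_force: [1.2, -0.6, 0.0]
grip_width: 0.0319
grasp_force: 60.1
```

```bash
python3 need.py 514 306 190 78.6
```

```text
clock 4.2 tcp [484.1 162.  251. ] yaw_y 132.6 q6 -0.42 w 31.9 F [ 1.2 -0.6  0. ] -> x,y,z [-119.5   85.8   61. ] spin 54.0
```

>>> jog_arm(motion=[{"x":-30,"y":21,"z":0,"spin":10,"fingers":1},{"x":-60,"y":43,"z":0,"spin":20,"fingers":1},{"x":-90,"y":64,"z":0,"spin":30,"fingers":1},{"x":-119,"y":86,"z":10,"spin":40,"fingers":1},{"x":-119,"y":86,"z":30,"spin":50,"fingers":1},{"x":-119,"y":86,"z":50,"spin":54,"fingers":1},{"x":-119,"y":86,"z":61,"spin":54,"fingers":1},{"x":-119,"y":86,"z":61,"spin":54,"fingers":1}])

```text
clock: 5.2
eef_pos: [0.512, 0.3041, 0.1891]
tool_rot: [0.096, 0.995, -0.001, -0.001]
ft_force: [0.2, 0.2, -2.0]
grip_width: 0.0325
grasp_force: 60.1
```

```bash
python3 need.py 514 306 96 78.6; python3 - <<'E'
from h import *
d=shot(['scene','side']); 
a=d['scene']['pixels'][190:320,400:560]; b=d['side']['pixels'][60:190,240:400]
save('v1',np.hstack([a,b]),2.5)
E
```

```text
clock 5.2 tcp [512.  304.1 189.1] yaw_y 79.0 q6 0.73 w 32.5 F [ 0.2  0.2 -2. ] -> x,y,z [-1.7  2.4 93.1] spin 0.4
```

View pics/v1.png

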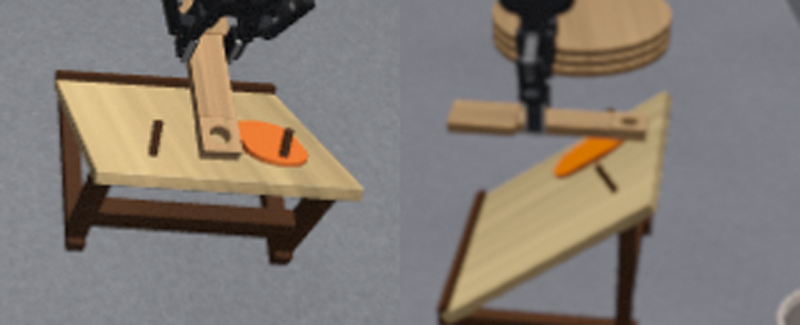

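>>> jog_arm(motion=[{"x":-1,"y":0,"z":15,"spin":0,"fingers":1},{"x":-1,"y":0,"z":25,"spin":0,"fingers":1},{"x":-1,"y":0,"z":35,"spin":0,"fingers":1},{"x":-1,"y":0,"z":45,"spin":0,"fingers":1},{"x":-1,"y":0,"z":55,"spin":0,"fingers":1},{"x":-1,"y":0,"z":65,"spin":0,"fingers":1},{"x":-1,"y":0,"z":75,"spin":0,"fingers":1},{"x":-1,"y":0,"z":75,"spin":0,"fingers":1}])

```text
clock: 6.3
eef_pos: [0.5134, 0.304, 0.1142]
tool_rot: [0.096, 0.995, -0.001, -0.001]
ft_force: [-1.4, 0.9, 1.7]
grip_width: 0.0323
grasp_force: 59.6
```

```bash
python3 need.py 514 306 97 78.6; python3 - <<'E'
from h import *
d=shot(['scene','side']); 
a=d['scene']['pixels'][190:320,400:560]; b=d['side']['pixels'][60:190,240:400]
save('v2',np.hstack([a,b]),2.5)
E
```

```text
clock 6.3 tcp [513.4 304.  114.2] yaw_y 78.9 q6 0.73 w 32.3 F [-1.4  0.9  1.7] -> x,y,z [-0.2  2.1 17.2] spin 0.3
```

View pics/v2.png

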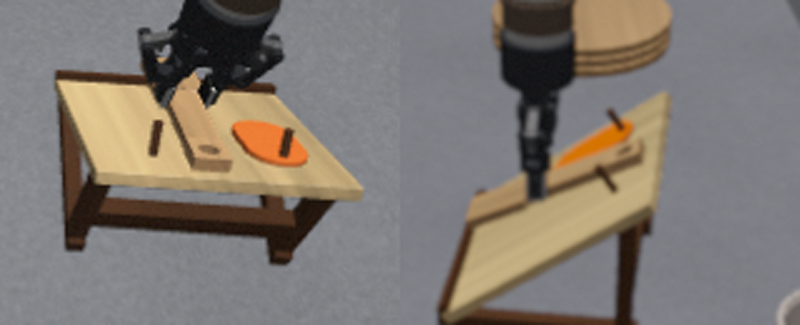

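>>> jog_arm(motion=[{"x":0,"y":0,"z":8,"spin":0,"fingers":1},{"x":0,"y":0,"z":16,"spin":0,"fingers":1},{"x":0,"y":0,"z":16,"spin":0,"fingers":1},{"x":5,"y":0,"z":0,"spin":0,"fingers":1},{"x":10,"y":0,"z":-25,"spin":0,"fingers":1},{"x":20,"y":0,"z":-60,"spin":0,"fingers":1},{"x":20,"y":0,"z":-70,"spin":0,"fingers":1},{"x":20,"y":0,"z":-70,"spin":0,"fingers":1}])

```text
clock: 7.4
eef_pos: [0.4945, 0.3084, 0.186]
tool_rot: [0.096, 0.995, 0.0, 0.001]
ft_force: [0.4, -0.4, -0.5]
grip_width: 0.0322
grasp_force: 59.7
```

```bash
python3 need.py 487.5 260.7 130 78.6; python3 - <<'E'
from h import *
d=shot(['scene','side']); 
for n in d:
    hsv=cv2.cvtColor(d[n]['pixels'],cv2.COLOR_RGB2HSV); print(n)
a=d['scene']['pixels'][180:280,420:520]; b=d['side']['pixels'][70:170,250:350]
save('v3',np.hstack([a,b]),4)
E
```

```text
clock 7.4 tcp [494.5 308.4 186. ] yaw_y 78.9 q6 0.75 w 32.2 F [ 0.4 -0.4 -0.5] -> x,y,z [ -2.2 -48.2  55.9] spin 0.3
scene
side
```

View pics/v3.png

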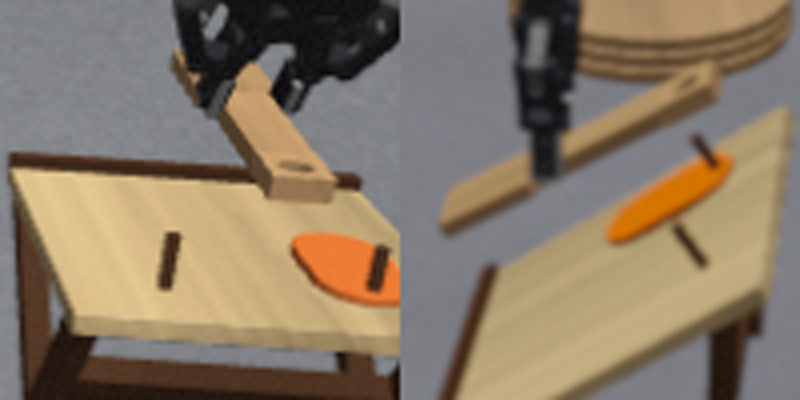

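```bash
python3 - <<'E'
from h import *
s,d=load('scene'),load('side')
S=lambda u,v:((u+.5)/4-.5+420,(v+.5)/4-.5+180)
D=lambda u,v:((u-400+.5)/4-.5+250,(v+.5)/4-.5+70)
r={}
for n,a,b in [('hole',(296,166),(682,81)),('tip',(173,234),(676,228)),('root',(167,287),(704,265))]:
    r[n],e=tri(s,S(*a),d,D(*b)); print(n,np.round(r[n]*1000,1),round(e*1000,1))
print('grip->hole',r['hole']*1000-np.array([494.5,308.4,193]), 'peg',np.linalg.norm(r['tip']-r['root'])*1000)
E
```

```text
hole [575.3 291.7 246.6] 0.5
tip [567.2 244.9 172.7] 2.6
root [585.9 243.2 146.1] 1.0
grip->hole [ 80.81556926 -16.70359362  53.59123412] peg 32.546275901396044
```

>>> jog_arm(motion=[{"x":7,"y":-24,"z":0,"spin":0,"fingers":1},{"x":13.5,"y":-47,"z":0,"spin":0,"fingers":1},{"x":13.5,"y":-47,"z":20,"spin":0,"fingers":1},{"x":13.5,"y":-47,"z":40,"spin":0,"fingers":1},{"x":13.5,"y":-47,"z":52,"spin":0,"fingers":1},{"x":13.5,"y":-47,"z":52,"spin":0,"fingers":1}])

```text
clock: 8.25
eef_pos: [0.4708, 0.264, 0.1314]
tool_rot: [0.096, 0.995, -0.001, -0.002]
ft_force: [0.4, 0.2, -1.3]
grip_width: 0.0325
grasp_force: 59.7
```

```bash
python3 need.py 487.5 260.7 130 78.6; python3 - <<'E'
from h import *
d=shot(['scene','side']); 
a=d['scene']['pixels'][180:280,420:520]; b=d['side']['pixels'][70:170,250:350]
save('v4',np.hstack([a,b]),4)
E
```

```text
clock 8.25 tcp [470.8 264.  131.4] yaw_y 78.9 q6 0.7 w 32.5 F [ 0.4  0.2 -1.3] -> x,y,z [-17.   -0.    1.4] spin 0.3
```

View pics/v4.png

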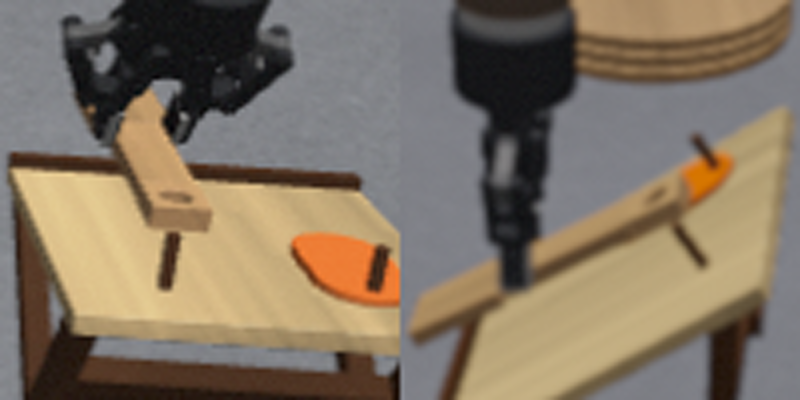

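```bash
cat > meas.py <<'E'
from h import *
s,d=load('scene'),load('side')
def blob(c,box,f=.72):
    x0,y0,x1,y1=box; g=cv2.cvtColor(c['pixels'],cv2.COLOR_RGB2GRAY)[y0:y1,x0:x1].astype(float)
    ref=np.percentile(g,75); m=(g<f*ref).astype(np.uint8)
    n,l,st,ce=cv2.connectedComponentsWithStats(m); 
    i=1+np.argmax(st[1:,4]); w=np.where(l==i,ref-g,0); yy,xx=np.mgrid[y0:y1,x0:x1]
    ys,xs=np.nonzero(l==i); P=np.c_[xs+x0,ys+y0].astype(float); cen=np.array([(w*xx).sum(),(w*yy).sum()])/w.sum()
    u=np.linalg.svd(P-P.mean(0),full_matrices=False)[2][0]; u*=-np.sign(u[1]); t=(P-cen)@u
    return cen,u,t.min()-.5,t.max()+.5,len(P)
E
python3 - <<'E'
from meas import *
r={}
for n,c,b in [('hs',s,(458,224,471,234)),('hd',d,(308,113,320,123)),('ps',s,(456,240,470,256)),('pd',d,(315,125,330,141))]:
    r[n]=blob(c,b); print(n,[np.round(v,2) for v in r[n]])
P=[tri(s,r['ps'][0]+r['ps'][1]*r['ps'][k],d,r['pd'][0]+r['pd'][1]*r['pd'][k]) for k in (2,3)]
print('peg',np.round(np.array([p[0] for p in P])*1000,1),[p[1] for p in P])
print('hole',tri(s,r['hs'][0],d,r['hd'][0]))
print(cv2.cvtColor(d['pixels'],cv2.COLOR_RGB2GRAY)[124:142,314:332])
print(cv2.cvtColor(d['pixels'],cv2.COLOR_RGB2GRAY)[112:124,306:322])
E
```

```text
hs [array([466.18, 229.34]), array([-0.95, -0.32]), np.float64(-1.48), np.float64(1.73), np.int64(5)]
hd [array([317.21, 121.41]), array([ 0.97, -0.26]), np.float64(-3.75), np.float64(2.6), np.int64(12)]
ps [array([461.66, 245.58]), array([ 0.18, -0.98]), np.float64(-7.12), np.float64(6.41), np.int64(55)]
pd [array([321.19, 130.06]), array([-0.64, -0.76]), np.float64(-8.14), np.float64(8.36), np.int64(48)]
peg [[588.1 240.4 146. ]
 [565.  247.1 174.8]] [np.float64(0.0002623788929823465), np.float64(0.009910739957285282)]
hole (array([0.56023038, 0.24828525, 0.18960947]), np.float64(0.012598273878847002))
[[ 78  78  80  82  82  93 118 141 155 160 161 161 161 162 163 163 162 162]
 [ 82  88  94  93  87  95 122 145 158 162 162 162 163 163 163 162 162 163]
 [ 99 113 120 110  87  76  99 134 156 163 164 164 163 162 162 163 164 164]
 [130 141 144 128  90  56  71 115 148 162 164 163 163 163 164 165 166 166]
 [153 157 157 143 112  65  53  91 129 152 162 164 164 164 165 166 168 168]
 [160 161 161 157 137  96  54  61  97 133 155 164 166 166 167 168 168 168]
 [161 162 163 163 153 124  84  54  65 
[... 967 characters left out ...]
 140 145 150 152 147 139 135]
 [129 129 129 129 130 131 132 137 143 149 153 155 152 142 131 130]
 [130 129 130 130 133 137 143 146 149 149 151 153 151 139 125 124]
 [130 130 132 134 141 147 150 148 143 137 142 149 149 137 120 118]
 [133 134 138 143 149 153 146 136 121 115 129 147 148 135 120 117]
 [139 144 148 152 151 148 134 114 102 110 133 148 145 131 117 116]
 [147 151 153 154 149 137 118 106 110 128 141 141 132 119 113 113]
 [151 153 154 153 145 131 121 120 129 134 131 117 105 101 107 108]
 [153 154 155 153 146 136 130 128 123 115 102  88  82  88  98 105]
 [153 154 155 152 144 135 124 112 100  88  82  77  77  83  96 110]
 [151 151 146 139 126 112  99  87  80  79  78  77  79  85 104 127]]
```

```bash
python3 - <<'E'
from meas import *
h,e=tri(s,(463.9,228.9),d,(313.9,118.4)); h*=1000; print(h,e)
root=np.array([587.8,240.4,146.3]); n=np.array([-.576,.116,.809]); xs=np.array([.793,-.16,.588]); ys=np.cross(n,xs)
print('hole top in rack axes: up,left,out', (h-root)@np.c_[xs,ys,n])
print(proj(s,[(root+k*n)/1000 for k in (0,35,60)]),proj(d,[(root+k*n)/1000 for k in (0,35,60)]))
# paddle end-face: left/right edges of the handle in scene rows
hs=cv2.cvtColor(s['pixels'],cv2.COLOR_RGB2HSV); print(hs[222:238,452:476,2])
E
```

```text
[555.69765626 244.91916176 195.16011432] 0.0010148431735863574
hole top in rack axes: up,left,out [ 2.54952276 -1.90676476 58.54300524]
[[460.38023308 252.34828977]
 [462.76188527 238.38118117]
 [464.49317159 228.18436189]] [[326.35793081 136.22713643]
 [318.43712753 125.64086016]
 [312.65519497 117.91605117]]
[[ 77 151 185 190 191 191 197 199 200 201 198 197 201 205 190 103  64  64
   65  67  70  67  74  73]
 [ 83 118 171 188 190 192 193 196 199 201 199 196 197 201 205 145  76  59
   57  59  58  58  59  60]
 [ 83  75 149 185 188 190 192 196 198 201 201 198 197 200 203 211 116  73
   67  68  68  66  62  65]
 [112  82 123 181 202 199 201 203 202 203 207 200 198 199 201 207 208 205
  174 167 169 170 141 138]
 [136  82  90 138 191 206 205 205 205 203 206 204 203 202 203 206 209 206
  204 202 202 203 205 206]
 [175 108  88 120 183 204 207 204 202 192 190 197 201 196 199 204 206 209
  205 201 203 204 203 205]
 [195 134  87  85 129 188 206 188 155 147 150 153 149 150 163 184 202 207
  206 206 203 202 204 204]
 [210 176 116  86 110 182 205 199 175 155 155 152 149 136 117 129 178 203
  206 208 206 201 202 203]
 [211 183 122  89  87 126 188 205 205 202 196 174 165 156 141 145 191 204
  207 209 208 203 203 203]
 [211 211 153  91  89 101 169 189 193 200 201 200 202 203 198 194 196 198
  202 205 207 206 202 202]
 [214 211 177 118  88  97 138 151 151 152 152 151 154 162 166 160 156 167
  174 177 180 205 205 202]
 [217 213 212 151  92 102 137 152 151 151 150 151 152 150 153 150 146 144
  149 150 155 195 208 205]
 [218 215 213 179 118 120 144 149 151 151 153 153 153 151 151 153 149 143
  146 147 159 210 210 207]
 [219 215 213 212 152 129 151 151 152 152 151 151 149 151 152 152 154 148
  143 146 165 205 214 208]
 [220 218 217 212 180 158 159 156 154 154 152 153 155 152 151 151 154 149
  145 145 183 206 209 211]
 [219 219 218 214 213 202 189 188 186 169 163 162 163 169 162 160 159 160
  154 148 189 206 208 210]]
```

>>> jog_arm(motion=[{"x":1.6,"y":1.8,"z":1.2,"spin":0,"fingers":1},{"x":-1.3,"y":1.8,"z":5.2,"spin":0,"fingers":1},{"x":-4.3,"y":1.8,"z":9.3,"spin":0,"fingers":1},{"x":-7.2,"y":1.8,"z":13.3,"spin":0,"fingers":1},{"x":-10.1,"y":1.8,"z":17.4,"spin":0,"fingers":1},{"x":-10.1,"y":1.8,"z":17.4,"spin":0,"fingers":1}])

```text
clock: 9.1
eef_pos: [0.482, 0.2642, 0.1153]
tool_rot: [0.097, 0.995, -0.0, -0.0]
ft_force: [0.1, -0.3, -1.1]
grip_width: 0.0325
grasp_force: 59.8
```

```bash
python3 - <<'E'
from h import *
d=shot(['scene','side'])
print(d['scene']['pixels'][226:246,452:476].max(2)); print(d['side']['pixels'][112:132,306:326].max(2))
E
python3 need.py 487 260 115 78.9
```

```text
[[186 193 195 197 198 200 201 200 197 200 202 205 198 208 209 212 210 207
  205 201 202 202 205 205]
 [176 192 192 193 195 199 200 201 198 196 200 202 210 211 211 212 212 209
  205 203 203 203 204 205]
 [145 183 191 191 194 198 199 200 200 198 199 201 204 205 207 210 213 212
  210 207 202 201 204 205]
 [126 176 190 192 192 198 200 200 201 198 196 201 203 214 211 210 211 211
  211 207 207 201 203 203]
 [ 78 145 183 189 191 193 197 200 201 201 199 197 203 204 210 208 209 212
  212 210 208 204 200 203]
 [ 81 125 175 187 189 190 194 199 200 201 199 197 199 201 205 195 205 211
  211 210 211 207 203 203]
 [ 81  79 145 184 191 190 195 197 200 200 200 199 197 200 205 208 209 209
  210 210 213 209 206 202]
 [114  81 134 192 206 206 206 202 205 207 207 202 201 200 203 209 204 206
  212 211 211 211 208 205]
 [119  82  82 172 204 206 206 207 204 205 207 205 201 200 205 206 209 206
  208 208 210 212 212 208]
 [179 113  86 124 187 205 202 201 187 179 187 193 197 192 198 203 206 209
  208 207 206 211 212 210]
 [184 121  88  88 170 203 206 169 147 147 152 151 146 141 155 184 202 208
  209 206 206 20
[... 2035 characters left out ...]
 210 207 201 193 188 184 177 164 144 130 133 147 162 166 158 144
  139 145]
 [211 206 201 195 188 183 181 180 173 159 147 145 155 158 153 141 126 123
  132 146]
 [201 194 188 183 180 181 183 182 176 165 157 153 149 139 123 109 101 107
  124 145]
 [187 182 179 178 179 182 183 181 176 165 151 137 123 110  99  98  96 102
  119 147]
 [179 178 177 177 179 179 177 170 158 141 124 109 100  95  98  97  98 100
  123 154]
 [177 176 175 172 169 167 157 141 124 109  99  96  96  98  98  98  94 101
  133 167]
 [176 173 168 160 150 139 126 109  99  97  95  97 100 106 110 103  87  93
  132 170]]
clock 9.2 tcp [482.  264.4 115.8] yaw_y 78.9 q6 0.69 w 32.2 F [ 0.  -0.7 -1.6] -> x,y,z [-5.7 -3.4  0.8] spin 0.0
```

>>> jog_arm(motion=[{"x":-2.9,"y":0,"z":4,"spin":0,"fingers":1},{"x":-5.9,"y":0,"z":8.1,"spin":0,"fingers":1},{"x":-7.6,"y":0,"z":10.5,"spin":0,"fingers":1},{"x":-7.6,"y":0,"z":10.5,"spin":0,"fingers":1}])

```text
clock: 9.7
eef_pos: [0.4895, 0.2629, 0.105]
tool_rot: [0.096, 0.995, -0.0, -0.0]
ft_force: [0.2, -0.5, -0.3]
grip_width: 0.0329
grasp_force: 59.8
```

```bash
python3 - <<'E'
from h import *
d=shot(['scene','side'])
print(d['scene']['pixels'][230:250,452:476].max(2)); print(d['side']['pixels'][114:136,308:330].max(2))
E
python3 need.py 487 260 115 78.9
```

```text
[[192 194 197 200 201 201 198 198 196 201 214 211 211 210 210 210 211 211
  212 211 209 206 203 202]
 [192 193 194 198 201 200 200 197 196 200 206 207 209 210 211 211 207 210
  210 211 209 207 203 201]
 [190 191 195 196 199 201 201 199 197 197 202 208 194 204 209 209 209 210
  209 210 213 210 205 202]
 [180 191 192 193 198 200 200 200 197 196 200 204 208 209 212 210 209 210
  210 210 211 210 208 206]
 [159 187 191 193 195 198 200 201 200 196 198 201 206 195 208 211 210 209
  207 208 208 210 210 208]
 [137 181 189 190 193 197 198 200 200 196 195 198 204 208 210 210 212 208
  209 209 208 213 212 209]
 [ 89 159 189 188 190 193 198 199 201 199 197 199 201 206 198 205 211 209
  207 205 209 208 210 210]
 [ 73 141 183 188 190 193 197 199 201 196 189 190 193 201 210 210 210 210
  208 206 208 208 208 210]
 [ 79 122 180 200 200 201 203 205 206 143  96  95 109 182 206 205 209 210
  211 209 207 206 207 213]
 [ 84  90 131 186 208 205 205 205 201 121  66  76  74 146 196 209 206 211
  210 209 208 207 206 207]
 [119  84 125 182 204 207 203 198 161  90  63  72  69 178 203 207 208 209
  210 208 208 20
[... 2381 characters left out ...]
 168 157
  144 139 147 167]
 [153 164 173 178 180 180 182 182 182 174 154 137 136 149 159 154 142 126
  122 133 149 169]
 [174 178 180 180 180 180 181 184 182 177 167 160 156 149 138 124 109 101
  107 123 148 171]
 [181 180 180 179 179 180 182 182 179 171 163 154 140 123 109 100  96  96
  101 119 149 174]
 [180 179 178 178 177 177 177 172 161 148 137 122 110  99  97  97  97  98
  103 126 158 180]
 [179 178 176 175 172 168 161 148 133 116 105 100  96  97 100 101  99  96
  110 143 172 187]
 [177 176 173 169 160 148 134 117 105  97  95  95  99 106 115 116 105  94
  117 157 183 192]]
clock 9.8 tcp [489.5 263.1 105.4] yaw_y 78.9 q6 0.69 w 31.7 F [ 0.   0.  -0.7] -> x,y,z [ 1.9 -3.5 -9.6] spin 0.0
```

>>> jog_arm(motion=[{"x":-2.9,"y":0,"z":4,"spin":0,"fingers":1},{"x":-5.9,"y":0,"z":8.1,"spin":0,"fingers":1},{"x":-8,"y":0,"z":11,"spin":0,"fingers":1},{"x":-9.4,"y":0,"z":13,"spin":0,"fingers":1},{"x":-9.4,"y":0,"z":13,"spin":0,"fingers":1}])

```text
clock: 10.42
eef_pos: [0.4982, 0.2614, 0.0923]
tool_rot: [0.096, 0.995, 0.0, -0.001]
ft_force: [-4.1, 1.0, 1.5]
grip_width: 0.0321
grasp_force: 60.2
```

>>> jog_arm(motion=[{"x":0,"y":0,"z":0,"spin":0,"fingers":0.1},{"x":0,"y":0,"z":0,"spin":0,"fingers":-0.3},{"x":0,"y":0,"z":0,"spin":0,"fingers":-0.4},{"x":0,"y":0,"z":0,"spin":0,"fingers":-0.4},{"x":3,"y":0,"z":-20,"spin":0,"fingers":-0.4},{"x":10,"y":0,"z":-60,"spin":0,"fingers":-0.4},{"x":10,"y":0,"z":-120,"spin":0,"fingers":-0.4},{"x":10,"y":0,"z":-180,"spin":0,"fingers":-0.4}])

```text
clock: 11.42
eef_pos: [0.4886, 0.263, 0.274]
tool_rot: [0.096, 0.995, -0.0, -0.0]
ft_force: [0.9, 1.4, 0.5]
grip_width: 0.0599
grasp_force: 0.0
```

```bash
python3 need.py 579 -310.5 270 -11.5; python3 - <<'E'
from h import *
d=shot(['scene','side'])
root=np.array([587.8,240.4,146.3]); n=np.array([-.576,.116,.809]); xs=np.array([.793,-.16,.588]); ys=np.cross(n,xs)
for nm in d:
    c=d[nm]
    # rectify the board's face plane shifted to paddle top (14 mm): fronto view by homography, 1 px = 1 mm
    pts=[(a,b) for a in (-205,40) for b in (-55,60)]
    W=[(root+14*n+a*xs+b*ys)/1000 for a,b in pts]
    H=cv2.getPerspectiveTransform(np.float32([(60-b,40-a) for a,b in pts]),proj(c,W).astype(np.float32))
    r=cv2.warpPerspective(c['pixels'],H,(116,246),flags=cv2.INTER_LINEAR|cv2.WARP_INVERSE_MAP)
    np.save('pics/r_'+nm,r); h=cv2.cvtColor(r,cv2.COLOR_RGB2HSV); print(nm); print('H');print(h[::8,::6,0]);print(h[::8,::6,1]);print(h[::8,::6,2])
E
```

```text
clock 11.43 tcp [488.6 263.  274. ] yaw_y 78.9 q6 0.69 w 59.9 F [0.9 1.4 0.5] -> x,y,z [-198.7 -545.5    4.1] spin 90.4
scene
H
[[19 19 19 19 20 20 19 19 19 16 17 16 17 17 18 20 20 20 20 20]
 [20 19 20 20 19 19 19 20 18 15 16 15 15 15 18 20 20 20 20 20]
 [19 19 19 19 19 19 19 19 15 15 16 15 15 15 18 19 20 20 20 20]
 [20 19 20 19 20 19 19 19 16 15 16 15 16 15 18 20 19 20 20 20]
 [19 19 19 20 20 19 19 16 15 15 16 16 16 15 18 20 20 20 20 20]
 [20 19 20 20 19 19 19 16 15 15 14 15 16 15 19 19 20 20 21 20]
 [20 19 19 19 19 19 20 16 16 12 13 16 15 15 19 20 20 20 20 20]
 [20 19 19 19 19 19 19 16 15 11 15 16 16 16 19 20 20 20 20 20]
 [19 19 19 19 19 19 19 17 15 12 15 15 16 15 18 19 20 20 20 20]
 [19 20 19 19 19 19 19 18 12 14 16 16 16 15 19 20 20 20 21 20]
 [19 20 19 19 19 19 19 19 11 15 16 16 16 16 19 20 20 21 21 20]
 [19 19 19 19 19 19 20 12 13 16 16 16 16 15 19 20 20 21 20 20]
 [19 19 19 19 19 20 19 12 15 15 16 15 15 15 18 20 20 20 21 20]
 [19 19 19 19 19 19 19 16 15 15 15 15 15 15 19 20 20 20 21 20]
 [19 19 19 19 19 19 19 18 16 15 15 15 15 15 19 20 20 20 21 20]
 [19 19 19 20 19 19 20 18 1
[... 12786 characters left out ...]
  98  95
  127 168]
 [185 184 181 181 181 181 179 176 173 170 167 166 169 167 154 127  98  99
  131 165]
 [185 184 182 181 181 182 180 177 174 171 167 167 168 167 155 124  97  95
  126 163]
 [186 184 181 181 181 181 181 177 174 171 168 168 169 166 151 122  93  96
  126 167]
 [185 184 182 180 181 182 181 177 175 172 169 169 169 166 150 120  96  96
  131 172]
 [185 183 182 180 180 182 181 178 175 172 170 170 171 167 148 119 110 152
  187 194]
 [151 149 151 148 150 151 151 157 155 146 144 143 145 139 127 147 168 176
  175 173]
 [ 81  78  80  77  79  83  81  80  78  76  77  77  76  78  84  90  90  91
   89  89]
 [ 84  83  82  83  83  82  81  82  82  82  81  80  81  79  79  79  79  79
   77  78]]
```

>>> jog_arm(motion=[{"x":-20,"y":-55,"z":0,"spin":10,"fingers":0.05},{"x":-40,"y":-110,"z":0,"spin":20,"fingers":0.05},{"x":-60,"y":-165,"z":0,"spin":30,"fingers":0.05},{"x":-80,"y":-220,"z":0,"spin":40,"fingers":0.05},{"x":-100,"y":-275,"z":0,"spin":50,"fingers":0.05},{"x":-120,"y":-330,"z":0,"spin":60,"fingers":0.05},{"x":-140,"y":-385,"z":0,"spin":70,"fingers":0.05},{"x":-160,"y":-440,"z":0,"spin":80,"fingers":0.05}])

```text
clock: 12.52
eef_pos: [0.5616, -0.2013, 0.272]
tool_rot: [0.716, 0.698, 0.0, -0.0]
ft_force: [0.8, 0.1, 1.1]
grip_width: 0.0405
grasp_force: 0.0
```

```bash
python3 need.py 579.5 -310.7 235 -11.5
```

```text
clock 12.53 tcp [ 561.6 -201.3  272. ] yaw_y -1.4 q6 1.25 w 40.5 F [0.8 0.1 1.1] -> x,y,z [-108.9   20.5   37. ] spin 10.1
```

>>> jog_arm(motion=[{"x":-50,"y":10,"z":0,"spin":5,"fingers":0.05},{"x":-100,"y":20,"z":10,"spin":10,"fingers":0.05},{"x":-109,"y":20.5,"z":37,"spin":10,"fingers":0.05},{"x":-109,"y":20.5,"z":37,"spin":10,"fingers":0.05}])

```text
clock: 13.02
eef_pos: [0.5783, -0.3091, 0.2317]
tool_rot: [0.773, 0.635, -0.001, -0.003]
ft_force: [0.3, -0.3, 0.7]
grip_width: 0.0401
grasp_force: 0.0
```

```bash
python3 need.py 579.5 -310.7 125 -11.5; python3 - <<'E'
from h import *
d=shot(['scene','side','wrist'])
for n,c in d.items():
    m=cv2.inRange(cv2.cvtColor(c['pixels'],cv2.COLOR_RGB2HSV),(105,120,40),(128,255,255))
    k,l,st,ce=cv2.connectedComponentsWithStats(m)
    for i in range(1,k):
        if st[i,4]>60 and not (n!='wrist' and st[i,1]<200): print(n,st[i],ce[i])
c=d['wrist']; print('pred butt, collar',proj(c,[[.5795,-.3107,.181],[.5795,-.3107,.086]]))
E
```

```text
clock 13.03 tcp [ 578.3 -309.1  231.7] yaw_y -11.2 q6 1.27 w 40.1 F [ 0.3 -0.3  0.7] -> x,y,z [ -1.5   2.2 106.7] spin 0.3
scene [216 267  14  23 139] [222.89928058 277.65467626]
side [353 284  11  40 277] [357.68231047 302.00722022]
wrist [ 301  216   26   60 1199] [313.97914929 246.96413678]
pred butt, collar [[315.89285462 267.76292448]
 [315.68966459 225.0695876 ]]
```

>>> jog_arm(motion=[{"x":0,"y":0,"z":40,"spin":0,"fingers":0.05},{"x":0,"y":0,"z":80,"spin":0,"fingers":0.05},{"x":0,"y":0,"z":108,"spin":0,"fingers":0.05},{"x":0,"y":0,"z":108,"spin":0,"fingers":0.3},{"x":0,"y":0,"z":108,"spin":0,"fingers":0.6},{"x":0,"y":0,"z":108,"spin":0,"fingers":1},{"x":0,"y":0,"z":108,"spin":0,"fingers":1},{"x":0,"y":0,"z":108,"spin":0,"fingers":1}])

```text
clock: 14.18
eef_pos: [0.5813, -0.309, 0.1299]
tool_rot: [0.772, 0.636, 0.001, 0.002]
ft_force: [-0.5, 1.0, 6.5]
grip_width: 0.0141
grasp_force: 58.8
```

```bash
python3 need.py 579.5 -310.7 180 -11.5
```

```text
clock 14.18 tcp [ 581.3 -309.   129.9] yaw_y -11.0 q6 1.27 w 14.1 F [-0.5  1.   6.5] -> x,y,z [ -2.   -1.3 -50.1] spin 0.5
```

>>> jog_arm(motion=[{"x":0,"y":0,"z":-5,"spin":0,"fingers":1},{"x":0,"y":0,"z":-20,"spin":0,"fingers":1},{"x":0,"y":0,"z":-40,"spin":0,"fingers":1},{"x":0,"y":0,"z":-54,"spin":0,"fingers":1},{"x":0,"y":0,"z":-54,"spin":0,"fingers":1}])

```text
clock: 14.8
eef_pos: [0.581, -0.3093, 0.1834]
tool_rot: [0.772, 0.636, 0.001, 0.002]
ft_force: [-0.4, -0.1, -0.2]
grip_width: 0.0149
grasp_force: 58.5
```

```bash
cat > scr.py <<'E'
from h import *
def scriber():
    d=shot(['scene','side']); out={}
    for n,c in d.items():
        m=cv2.inRange(cv2.cvtColor(c['pixels'],cv2.COLOR_RGB2HSV),(105,120,40),(128,255,255))
        m[:150]=0; k,l,st,ce=cv2.connectedComponentsWithStats(m); 
        idx=[i for i in range(1,k) if st[i,4]>6]; print(n,[st[i].tolist() for i in idx])
        P=np.argwhere(np.isin(l,idx))[:,::-1].astype(float); mu=P.mean(0)
        u=np.linalg.svd(P-mu,full_matrices=False)[2][0]; u*=np.sign(u[1]); t=(P-mu)@u
        out[n]=(mu+u*(t.min()-.5),mu+u*(t.max()+.5)) # upper, lower in image
    return d,out
def planes(d,o):
    # direction = cross of the two back-projected planes' normals
    N=[]
    for n in d:
        O,a=ray(d[n],o[n][0]); _,b=ray(d[n],o[n][1]); N.append(np.cross(a,b)/np.linalg.norm(np.cross(a,b)))
    v=np.cross(*N); v/=np.linalg.norm(v); return v*np.sign(v[2])
if __name__=='__main__':
    d,o=scriber(); print({k:np.round(v,1).tolist() for k,v in o.items()})
    for i in (0,1): print('end',i,[np.round(x*1000,1) for x in tri(d['scene'],o['scene'][i],d['side'],o['side'][i])])
    v=planes(d,o); print('axis',np.round(v,3),'tilt from upright',np.degrees(np.arccos(v[2])),'yaw',np.degrees(np.arctan2(v[1],v[0])))
E
python3 scr.py;python3 need.py 579.5 -310.7 180 -11.5
```

```text
scene [[219, 275, 6, 5, 24]]
side [[356, 263, 13, 42, 349]]
{'scene': [[224.7, 276.9], [218.5, 277.5]], 'side': [[363.0, 262.3], [358.5, 304.7]]}
end 0 [array([ 598.3, -289.4,  203. ]), np.float64(27.8)]
end 1 [array([ 578.5, -319.9,  143.5]), np.float64(0.4)]
axis [0.22  0.905 0.365] tilt from upright 68.6205248474934 yaw 76.3246052220544
clock 14.9 tcp [ 580.  -308.7  181.2] yaw_y -11.1 q6 1.27 w 14.3 F [-0.7  0.9 -0.6] -> x,y,z [-2.1 -0.1  1.2] spin 0.4
```

>>> jog_arm(motion=[{"x":11,"y":0,"z":0.5,"spin":0,"fingers":1},{"x":22,"y":0,"z":1.5,"spin":0,"fingers":1},{"x":34,"y":0,"z":4,"spin":0,"fingers":1},{"x":46,"y":0,"z":8.5,"spin":0,"fingers":1},{"x":58,"y":0,"z":14,"spin":0,"fingers":1},{"x":69,"y":0,"z":20,"spin":0,"fingers":1},{"x":80,"y":0,"z":28,"spin":0,"fingers":1},{"x":90,"y":0,"z":36,"spin":0,"fingers":1}])

```text
clock: 15.9
eef_pos: [0.5976, -0.2194, 0.1448]
tool_rot: [0.772, 0.636, 0.0, -0.0]
ft_force: [0.8, -2.8, 1.8]
grip_width: 0.0146
grasp_force: 59.1
```

```bash
python3 scr.py;python3 need.py 579.5 -310.7 180 -11.5
```

```text
scene [[266, 267, 4, 7, 22], [241, 275, 11, 10, 49]]
side [[0, 158, 5, 5, 11], [354, 240, 13, 51, 433]]
{'scene': [[269.4, 268.6], [240.3, 282.6]], 'side': [[1.5, 154.3], [369.2, 267.1]]}
end 0 [array([ 337.5, -251.1,  313.6]), np.float64(581.7)]
end 1 [array([ 608.8, -264.9,  173.6]), np.float64(10.9)]
axis [ 0.532 -0.751  0.392] tilt from upright 66.941447589927 yaw -54.71004449141385
clock 16.0 tcp [ 597.3 -218.5  143.9] yaw_y -10.9 q6 1.41 w 14.8 F [-0.6 -1.5  3.2] -> x,y,z [-93.9  -0.  -36.2] spin 0.6
```

>>> jog_arm(motion=[{"x":0,"y":0,"z":-10,"spin":0,"fingers":1},{"x":0,"y":0,"z":-40,"spin":0,"fingers":1},{"x":0,"y":0,"z":-80,"spin":0,"fingers":1},{"x":0,"y":0,"z":-90,"spin":0,"fingers":1},{"x":0,"y":0,"z":-90,"spin":0,"fingers":1}])

```text
clock: 16.62
eef_pos: [0.5976, -0.2204, 0.2359]
tool_rot: [0.772, 0.636, 0.001, 0.0]
ft_force: [0.0, -0.2, -0.5]
grip_width: 0.0148
grasp_force: 58.7
```

```bash
sed -i 's/m\[:150\]=0;/m[:150]=0; m[:,:150]=0;/' scr.py; python3 scr.py;python3 need.py 579.5 -310.7 180 -11.5
```

```text
scene [[261, 245, 4, 8, 25], [234, 257, 8, 9, 35]]
side [[359, 201, 13, 54, 464]]
{'scene': [[264.6, 247.0], [233.8, 263.7]], 'side': [[365.9, 200.3], [362.3, 254.6]]}
end 0 [array([ 598.9, -203. ,  280.2]), np.float64(3.5)]
end 1 [array([ 588.3, -273.1,  216. ]), np.float64(2.8)]
axis [0.13  0.694 0.709] tilt from upright 44.87865437429692 yaw 79.41091907149382
clock 16.73 tcp [ 596.6 -220.1  233.7] yaw_y -11.1 q6 1.41 w 14.3 F [ 0.4  0.2 -0.5] -> x,y,z [-92.3   0.7  53.6] spin 0.4
```

```bash
python3 - <<'E'
from h import *
from scipy.optimize import least_squares
for n,box in [('scene',(280,225,370,335)),('side',(305,210,405,290))]:
    c=load(n); h=cv2.cvtColor(c['pixels'],cv2.COLOR_RGB2HSV); x0,y0,x1,y1=box
    m=cv2.morphologyEx(cv2.inRange(h[y0:y1,x0:x1],(10,20,60),(25,70,255)),cv2.MORPH_CLOSE,np.ones((5,5)))
    k=max(cv2.findContours(m,cv2.RETR_EXTERNAL,cv2.CHAIN_APPROX_NONE)[0],key=cv2.contourArea)[:,0]+[x0,y0]
    p=np.array([onz(c,q,.071)[:2] for q in k])*1000; o=ray(c,(320,240))[0][:2]*1000
    cen=p.mean(0)
    for _ in range(3):
        w=(o-cen)/np.linalg.norm(o-cen); far=p[(p-cen)@w<10]
        f=least_squares(lambda q:np.linalg.norm(far-q[:2],axis=1)-q[2],[*cen,72],loss='soft_l1'); cen=f.x[:2]
    print(n,np.round(f.x,1),len(far),np.sqrt(np.mean(f.fun**2)))
E
```

```text
scene [618.2 -81.6  69.2] 85 0.7420825046634525
side [605.5 -68.9  49.7] 119 18.38954702713393
```

>>> jog_arm(motion=[{"x":40,"y":-1,"z":0,"spin":0,"fingers":1},{"x":90,"y":-2,"z":0,"spin":0,"fingers":1},{"x":140,"y":-4,"z":0,"spin":0,"fingers":1},{"x":190,"y":-5,"z":0,"spin":0,"fingers":1},{"x":225,"y":-6,"z":0,"spin":0,"fingers":1},{"x":240,"y":-7,"z":0,"spin":0,"fingers":1},{"x":240,"y":-7,"z":0,"spin":0,"fingers":1},{"x":240,"y":-7,"z":0,"spin":0,"fingers":1}])

```text
clock: 17.73
eef_pos: [0.6362, 0.015, 0.235]
tool_rot: [0.772, 0.635, -0.001, -0.0]
ft_force: [-0.1, -0.8, -0.7]
grip_width: 0.0145
grasp_force: 58.7
```

```bash
python3 scr.py;python3 need.py 579.5 -310.7 180 -11.5; python3 - <<'E'
from h import *
from meas import *
# shank tip: difference against the plaque view is unavailable, so list brass + dark/bright steel near the expected tip
for n,c in (('scene',s),('side',d)):
    print(n,'pred tip',proj(c,[[.618,-.083,.163],[.618,-.083,.107]]).round(1).tolist())
    h=cv2.cvtColor(c['pixels'],cv2.COLOR_RGB2HSV); m=cv2.inRange(h,(18,110,80),(32,255,255)); k,l,st,ce=cv2.connectedComponentsWithStats(m)
    print([ (st[i].tolist(),ce[i].round(1).tolist()) for i in range(1,k) if 3<st[i,4]<80 and 250<ce[i][0]<420 and 130<ce[i][1]<340])
E
```

```text
scene [[347, 255, 22, 14, 152]]
side [[359, 150, 9, 25, 176]]
{'scene': [[369.2, 256.3], [347.0, 267.2]], 'side': [[363.8, 149.3], [362.0, 174.6]]}
end 0 [array([632.6,   4.8, 253. ]), np.float64(4.2)]
end 1 [array([627.8, -36.7, 215.9]), np.float64(3.6)]
axis [0.12  0.639 0.76 ] tilt from upright 40.53684271627119 yaw 79.38240166403388
clock 17.82 tcp [636.3  14.9 235.3] yaw_y -11.2 q6 1.79 w 14.7 F [ 1.  -0.7 -0.5] -> x,y,z [-330.4    7.4   55.4] spin 0.3
scene pred tip [[324.7, 276.7], [324.6, 288.0]]
[([344, 263, 8, 9, 28], [346.3, 267.6])]
side pred tip [[359.8, 209.9], [357.8, 230.9]]
[([287, 158, 4, 3, 4], [288.5, 158.8]), ([358, 176, 9, 3, 21], [361.7, 177.3]), ([257, 186, 3, 3, 4], [257.8, 187.2])]
```

```bash
cat > tip.py <<'E'
from meas import *
import sys
def tips(cs,cd):
    print('collar',[np.round(x*1000,1) for x in tri(s,cs,d,cd)])
    T=[]
    for n,c,col,pr in (('scene',s,cs,0),('side',d,cd,0)):
        bg=cv2.imread(f'pics/{n}0.png')[:,:,::-1].astype(int); df=np.abs(c['pixels'].astype(int)-bg).max(2)
        m=(df>30).astype(np.uint8); col=np.array(col)
        yy,xx=np.mgrid[0:480,0:640]; m[(np.hypot(xx-col[0],yy-col[1])>50)|(yy<col[1]-1)]=0
        k,l=cv2.connectedComponents(m); i=np.bincount(l[l>0]).argmax(); P=np.argwhere(l==i)[:,::-1]
        j=(P[:,1] if n=='side' else -P[:,0]).argmax(); 
        q=(P[:,1]>=P[:,1].max()-1) if n=='side' else (P[:,0]<=P[:,0].min()+1)
        print(n,len(P),'extreme',P[j],P[q].mean(0)); T.append(P[q].mean(0))
    t,e=tri(s,T[0],d,T[1]); print('tip',np.round(t*1000,1),round(e*1000,1)); return t
if __name__=='__main__':
    a=list(map(float,sys.argv[1:])); tips(a[:2],a[2:])
E
sed -i 's/m\[:150\]=0/m[:110]=0/' scr.py; python3 tip.py 346.3 267.6 361.7 177.3
python3 - <<'E'
from h import *
c=load('side');s=load('scene')
print(c['pixels'][196:216,352:370].max(2)); print(s['pixels'][264:284,318:346].max(2))
E
```

```text
collar [array([626.6, -38.2, 211.1]), np.float64(2.0)]
scene 110 extreme [326 277] [326.66666667 276.66666667]
side 29 extreme [358 179] [362.05555556 178.38888889]
tip [632.9 -75.2 222.4] 33.2
[[138 138 137 134 136 136 132 132 137 136 124 123 133 136 135 135 135 137]
 [138 139 137 136 136 135 132 132 138 135 122 122 132 137 136 135 136 137]
 [137 138 137 137 137 134 131 132 138 134 121 123 132 137 137 136 137 137]
 [137 137 137 136 135 132 129 133 138 131 120 122 132 136 136 136 137 138]
 [139 138 137 136 135 133 131 133 137 129 120 123 133 136 136 136 136 137]
 [138 137 136 136 136 136 132 133 134 127 120 126 134 135 135 134 135 137]
 [136 137 136 137 137 136 133 132 133 126 123 131 136 135 134 134 135 135]
 [136 136 136 138 138 136 132 131 130 124 123 132 136 135 134 134 135 135]
 [138 138 139 137 137 137 132 130 129 124 126 133 136 135 134 134 134 134]
 [138 138 138 138 136 135 131 130 128 124 128 136 137 136 136 135 136 136]
 [138 138 139 138 138 136 130 128 127 126 132 137 139 138 137 136 136 137]
 [137 137 139 139 138 134 129 126 125 126 134 138 138 138 136 137 138 138]
 [136 
[... 2235 characters left out ...]
168 184 201 203 190 171 157 142 169 175 178 188 162 158 161 159 160 160
  156 158 161 161 162 160 161 159 160 161]
 [138 150 161 170 165 160 158 157 169 181 187 188 182 176 167 160 160 159
  134 154 162 162 161 161 161 161 160 162]
 [135 115 128 133 132 140 158 141 157 168 184 201 197 187 168 148 159 172
  177 178 179 165 160 161 160 162 163 161]
 [161 161 161 162 159 161 164 157 126 134 151 158 162 160 148 115 159 170
  182 192 192 183 175 165 160 161 162 162]
 [160 161 161 160 162 161 161 163 158 137 143 121 128 136 128 159 142 152
  165 181 196 192 180 167 152 162 160 161]
 [161 162 162 163 161 161 161 163 163 163 161 162 163 162 161 163 156 122
  136 146 152 159 155 144 147 158 158 160]]
```

>>> jog_arm(motion=[{"x":0,"y":0,"z":15,"spin":0,"fingers":1},{"x":0,"y":0,"z":30,"spin":0,"fingers":1},{"x":0,"y":0,"z":42,"spin":0,"fingers":1},{"x":0,"y":0,"z":50,"spin":0,"fingers":1},{"x":0,"y":0,"z":54,"spin":0,"fingers":1},{"x":0,"y":0,"z":54,"spin":0,"fingers":1}])

```text
clock: 18.58
eef_pos: [0.6365, 0.0166, 0.1812]
tool_rot: [0.772, 0.636, -0.0, -0.0]
ft_force: [-0.4, -0.0, -1.1]
grip_width: 0.0149
grasp_force: 58.7
```

```bash
python3 - <<'E'
from h import *
s,d=load('scene'),load('side'); print('prev tip',tri(s,(325.4,277.2),d,(360,210.5)))
E
python3 scr.py; python3 need.py 636 15 180 -11.2; python3 - <<'E'
from h import *
c=load('side');s=load('scene')
for n,k in (('scene',s),('side',c)):
    h=cv2.cvtColor(k['pixels'],cv2.COLOR_RGB2HSV); m=cv2.inRange(h,(18,110,80),(32,255,255)); q,l,st,ce=cv2.connectedComponentsWithStats(m)
    print([ (st[i].tolist(),ce[i].round(1).tolist()) for i in range(1,q) if 3<st[i,4]<80 and 310<ce[i][0]<420 and 130<ce[i][1]<340])
    print(n,proj(k,[[.618,-.083,.107]]).round(1))
print(c['pixels'][220:242,350:368].max(2)); print(s['pixels'][280:294,318:340].max(2))
E
```

```text
prev tip (array([ 0.6186034 , -0.08173843,  0.16067959]), np.float64(0.0006328435583955112))
scene [[347, 268, 20, 13, 130]]
side [[358, 152, 10, 44, 310]]
{'scene': [[366.8, 269.6], [346.4, 278.9]], 'side': [[363.3, 151.5], [360.2, 195.6]]}
end 0 [array([642.3,   4. , 238.6]), np.float64(20.7)]
end 1 [array([628. , -35.6, 162.4]), np.float64(2.9)]
axis [0.122 0.649 0.751] tilt from upright 41.31606026570978 yaw 79.35686714921263
clock 18.68 tcp [636.9  16.6 181.9] yaw_y -11.1 q6 1.79 w 14.7 F [0.3 0.7 0.1] -> x,y,z [-1.7 -0.5  1.9] spin 0.1
[([343, 275, 8, 8, 23], [345.6, 279.4])]
scene [[324.6 288. ]]
[([357, 197, 8, 3, 15], [360.3, 197.7])]
side [[357.8 230.9]]
[[140 138 139 140 140 138 134 130 136 134 124 127 136 138 139 140 139 138]
 [139 139 139 138 139 138 132 131 135 132 125 131 139 139 139 139 139 139]
 [138 137 138 138 137 136 131 128 133 130 126 134 138 139 139 139 138 138]
 [138 138 137 137 136 136 132 129 131 128 124 132 135 136 136 138 137 137]
 [141 141 141 141 140 139 134 130 130 125 126 135 139 138 137 136 134 135]
 [142 143 142 142 142 142 138 132 130 126 129 138 14
[... 1826 characters left out ...]
0 127 117 107  98  96 105 124
  127 163 160 162]
 [163 161 161 161 161 161 160 157 139 126 117 101 100 103 112 130 161 162
  160 161 162 161]
 [162 161 162 161 161 160 160 158 131 100 127 127 142 159 160 160 161 161
  162 162 162 161]
 [161 161 163 163 161 161 159 156 160 155 161 160 160 162 162 163 162 161
  163 161 162 162]
 [173 171 173 172 172 171 172 170 172 168 163 156 157 163 162 163 161 162
  163 162 162 160]
 [176 173 176 175 174 176 176 174 174 172 172 170 170 162 161 164 158 161
  163 161 164 163]
 [177 177 175 177 178 176 178 177 175 176 177 176 174 170 173 181 133 162
  161 162 161 162]
 [180 172 156 159 178 180 180 180 178 179 179 175 175 175 172 173 169 160
  158 158 163 162]]
```

```bash
python3 -c "
from workcell import bot
print(bot.job_done())"
```

```text
the job is handed in; nothing more can be done
None
```

The paddle hangs blade down on the free peg, and the arm holds the scriber still at about 45° (readings ran from 41° to 48°), its point about 3 cm above the middle of the plaque; the job is handed in at 18.7 s, and its verdict was not shown to me.

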